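# Load a foil-wrapped roll into the spring-loaded holding rack

### The job

Load the foil-wrapped roll that lies by itself on the counter into the empty lane of the two-lane holding rack. Lay it on the loading ramp in line with the lane and let go, then push it in from its rear end, up the ramp, over the front lip and against the spring bumper, until its tail drops behind the lip and it lies flat in the lane, held there by the bumper. Leave the oil bowl, the black dip dish and the timers where they stand.

Things in the scene. Friction and masses are not known exactly. Their poses are not given: they have to be found in the camera images.
- roll_rack: Two-lane holding rack for wrapped rolls: sheet steel, clear cover, orange bumper pads; 334 x 123 x 86 mm high, fixed to the counter, ramp end towards the robot. Origin on the counter under the inner face of the front lip, mid-width of the EMPTY lane; x level along the lane from ramp to bumper (loading direction), y towards the other, filled lane (64 mm off), z up.
- ramp_foot (a point): Lower edge of the loading ramp, 2 mm above the counter, in line with the middle of the empty lane, at rack x = -118 mm. From here the ramp rises 8 degrees to 18 mm at x = -6 mm. Flared upright guides, 34 mm high, flank the upper part from x = -70 mm (there about 66 mm apart) to the lip (54 mm apart).
- lip (a point): Middle of the rounded top of the front lip (rack x = -6 to 0 mm): 20 mm above the counter, 2 mm above the ramp's top, 14 mm above the lane's floor. A roll in the lane is kept in by it.
- lane (a point): Point on the floor of the empty lane (6 mm above the counter), mid-width, at the lip's inner face; axes as roll_rack. The lane is 54 mm wide between walls that reach 46 mm above the counter and begin at the lip, so fingers that hold a roll by its sides cannot follow it in; shut fingers behind its end can.
- cover_edge (a point): Edge of the clear cover nearest the ramp, over the middle of the empty lane, 30 mm past the lip and 76 mm above the counter (top of cover and studs 86 mm). It roofs both lanes from here to the far end: they can be filled only from the ramp.
- bumper (a joint): Travel (m) of the orange spring bumper at the end of the empty lane: 0 at rest, face 186 mm past the lip's inner face; 0.014 = its stop. 1.5 N at 0, 5 N at the stop. It shoves a roll back to the lip; a seated roll keeps it 0.004 in. To seat: press on, nearly to the stop, then move the pusher down with the tail to just above the lip (squeezed, the tail can hang by friction), then back off.
- foil_roll: The roll to load: silver foil, 190 mm long, 44 mm thick, 41 mm high as it lies, 0.17 to 0.34 kg, alone on the counter to the left of the rack; other foil rolls (red board, filled lane) stay. Origin at its middle on the underside as it starts; y along its length, either end may go first. The last 21 mm at each end taper to a flat face 22 mm across.
- roll_center (a point): Centre of the foil roll, 20.5 mm above its underside, on its axis; axes as foil_roll. Once let go the roll may turn about its length.
- oil_bowl: Small steel bowl with oil, 105 mm across, 36 mm high, left of the roll, loose; origin under its middle. Leave it.
- dip_dish_1: Small black dish, 70 mm across, 19 mm high, near the counter's front edge, loose; origin under its middle. Leave it.
- timer_1: White kitchen timer, 78 x 68 mm, 84 mm high, behind the roll, between the rack and the glass box, loose (a second one further back is fixed); origin under its middle. Leave it.

How it is judged:
By the outcome, as a careful person would: the job done as asked, in the order asked, and still so for the second after the job is handed in, with the robot touching nothing.
It also fails if it takes over 48 s, if anything falls off the work surface, if the arm or the gripper's body presses on something with over 40 N, if the wrist force passes 120 N, or if a joint passes its speed limit or range.

### The arm

A 7-joint arm with a two-finger parallel gripper is mounted at the origin on a cart in front of the work surface, level with it; the furniture and walls round the work are solid. World frame = base frame: x ahead of the robot, y to its left, z up, the work surface at z = 0. Lengths are in mm, angles in rad, forces in N, time in s.
With the tool pointing down it reaches from about 350 to 900 mm from the base axis. Payload 8.1 kg.
Tool frame: the origin (TCP) lies at the very end of the fingers, on their centre line; the grasp point (between the pads) lies 19 mm behind it; z points along the fingers, y is the line along which they close (so a half turn about z gives the same grasp; the last joint's range is limited). The gripper opens to 85 mm and grips with 20 to 120 N. Pads are 22 mm wide; open, the fingers measure 114 mm over their backs; the gripper's body (76 mm by 85 mm) begins 54 mm behind the grasp point. The pads swing forward as they close: fully open they stand 13 mm farther back than shut.
Start: joints at [1.026, 0.434, 0.025, 1.573, -0.012, 1.134, -0.075], TCP at [267.209, -565.014, 231.323] pointing down, gripper open.
Joint ranges: [-2.62, 2.62], [-0.44, 2.09], [-1.27, 1.32], [0.08, 2.57], [-1.32, 4.46], [0.12, 2], [-2.74, 2.74]. Speed limits (rad/s): [2.22, 2.22, 3.01, 3.01, 3.14, 3.14, 3.14].

### API

Orientations are given as a rotation vector (axis times angle).
In Python, from rig import robot gives the robot as it stands. The module is installed in compiled form; this text tells all that it offers.
- The arm moves only by the tool arm_command, never from a script. Its argument "steps" is a list of rows, each a list of 3 entries, a list of its own where there are three numbers: the shift along the tool's x, y, z each as a share of 0.03 m, from -1 to 1, then the turn about the tool's z as a share of 0.12 rad, from -1 to 1, then the opening, from 0 (shut) to 1 (fully open). A call has 1 to 8 rows; each row shifts and turns the commanded pose from where the row before left it, along the tool's axes as they then stand; what a row does not reach is not made up. A row lasts 1/8 s, in which the tool goes at most 62.5 mm and 10.7 degrees, less where a joint would pass 70% of its speed; a pose out of reach is approached as far as the arm can. A call with a number of a shift or a turn outside -1 to 1 is refused whole. A call with a gripper value outside its range is refused whole. The fingers move at their own pace and stop on an object; the grip force is fixed at half the most. Time passes only in rows, so rows that do not move let the fingers close. It gives the time, the measured TCP pose, the force, the opening and the grip force at its end, in the units of the state.
- robot.state(): the state, without advancing time (a new reading comes with each control period).
- robot.camera(name): name is "side" or "top" or "wrist"; returns a dict with "frame" (384x512x3 uint8, red, green, blue), "fovy" (degrees; the focal length in pixels is half the picture's height over the tangent of half this angle, whatever the lens; pixels are square), "cx", "cy" (the principal point, pixels), "pose" (4x4, takes a point from camera to world coordinates). Camera axes: x right, y down, z forward; pixel columns grow to the right and rows downward; lengths in mm; the calibration is good to about 2 mm. The wrist camera is an equidistant fisheye: a pixel r from the principal point sees the ray r / f radians off the axis. A picture is of the moment at which its call begins. There is no depth.
- robot.job_done(): hands the job in; it is judged then, once.
The state is a dict: "time_s": time; "joint_positions": joint angles; "qd": joint speeds; "joint_torque": joint torques, N m; "tcp_pos": TCP position; "eef_rot": TCP orientation; "contact_force": force on the tool from outside, world axes, zero at the start; "torque": the same for the moment, N m; "opening": opening from 0.0 (shut) to 1.0 (fully open); "grip_force": force on a finger pad.
Only numpy, scipy, OpenCV 4.12 (cv2) and the standard library are available. Lean on these libraries where they do the work, as an engineer would, in place of code of your own. Each camera call takes 0.05 s, during which the arm holds its last target. There are 200 camera calls.

## Working session

There is one attempt and no reset: what is moved stays moved. The work goes in short steps, Python scripts to look and compute and a tool call to move; the robot and the scene stay as the last step left them, time stands still between calls to the robot, and variables do not carry over. Pictures are saved under pics/ and viewed, at most 10 in all, crops included, and the job is handed in when it is done.

Besides the shell and the picture viewer there is one more tool, called after "Call:" as name([rows], argument=value, ...), one row to a line, values as JSON. arm_command: Moves the arm, as the interface text tells. Shift numbers are shares of 0.03 m and turn numbers shares of 0.12 rad, none past 1 either way. Its arguments: {"type":"object","properties":{"steps":{"type":"array","items":{"type":"array"}}},"required":["steps"]}

```bash
mkdir -p pics; cat > h.py <<'E'
import numpy as np, cv2
from rig import robot
from scipy.spatial.transform import Rotation as R
def shot(n,f):
    c=robot.camera(n); cv2.imwrite(f'pics/{f}.png',c['frame'][:,:,::-1]); np.save(f'pics/{f}.npy',c,allow_pickle=True); return c
def load(f): return np.load(f'pics/{f}.npy',allow_pickle=True).item()
def ray(c,u,v):
    f=c['frame'].shape[0]/2/np.tan(np.radians(c['fovy'])/2)
    d=np.array([(u-c['cx'])/f,(v-c['cy'])/f,1.]); P=np.array(c['pose'])
    return P[:3,3],P[:3,:3]@(d/np.linalg.norm(d))
def onz(c,u,v,z):
    o,d=ray(c,u,v); return o+d*(z-o[2])/d[2]
def proj(c,p):
    P=np.array(c['pose']); q=P[:3,:3].T@(np.array(p)-P[:3,3]); f=c['frame'].shape[0]/2/np.tan(np.radians(c['fovy'])/2)
    return c['cx']+f*q[0]/q[2], c['cy']+f*q[1]/q[2]
E
python3 - <<'E'
from h import *
for n in('top','side'):
    c=shot(n,n+'0'); print(n,c['fovy'],c['cx'],c['cy'],np.round(c['pose'],3).tolist())
a=[cv2.resize(cv2.imread(f'pics/{n}0.png'),(800,600),interpolation=cv2.INTER_CUBIC) for n in('top','side')]
for n,i in zip(('top','side'),a): cv2.imwrite(f'pics/{n}0b.png',i)
print(robot.state())
E
```

```text
top 50.19046855005333 260.4521301267228 190.49724238671948 [[0.03, -0.996, 0.085, 494.17], [-0.999, -0.028, 0.019, -129.107], [-0.017, -0.086, -0.996, 948.315], [0.0, 0.0, 0.0, 1.0]]
side 50.185182700760365 251.5355813245689 193.72942336278683 [[-0.956, -0.129, 0.265, 329.135], [-0.294, 0.481, -0.826, 601.49], [-0.021, -0.867, -0.497, 489.107], [0.0, 0.0, 0.0, 1.0]]
{'time_s': 0.1, 'joint_positions': array([ 1.02639117,  0.43513787,  0.0249886 ,  1.57399406, -0.01159377,
        1.13399181, -0.07510423]), 'qd': array([-0.00102946, -0.00144407, -0.00099289, -0.0019431 ,  0.00121621,
       -0.00071248, -0.00043702]), 'joint_torque': array([ 4.53372471e-03, -6.71751237e+01,  1.02826260e+00, -3.16897917e+01,
        1.56646402e-02,  7.22799843e-03, -9.33961678e-05]), 'tcp_pos': array([ 266.9865577 , -564.61459256,  230.61886607]), 'eef_rot': array([-3.06399767e+00, -6.87937813e-01,  6.86149582e-04]), 'contact_force': array([0.65948346, 0.35606943, 0.05444729]), 'torque': array([-0.02207545,  0.01869961,  0.02394365]), 'grip_force': 0.0, 'opening': 0.9993045616226148}
```

View pics/top0b.png

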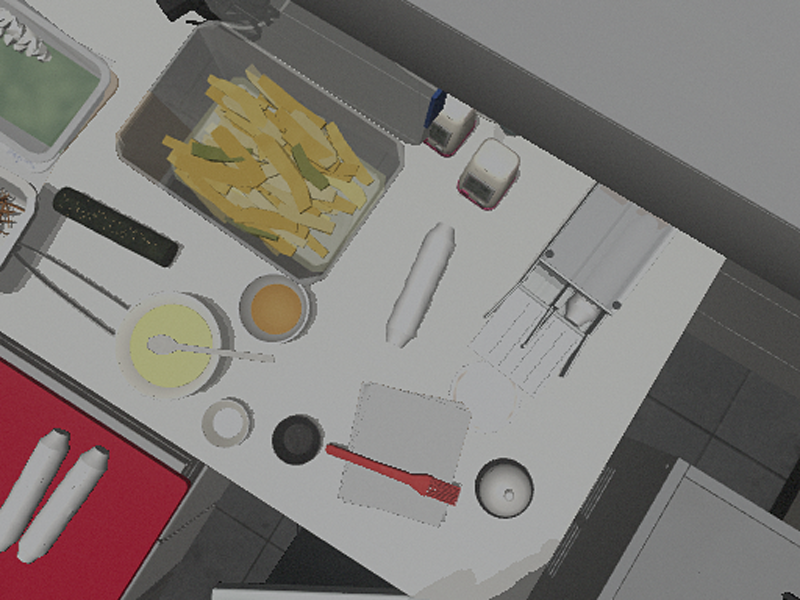

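View pics/side0b.png

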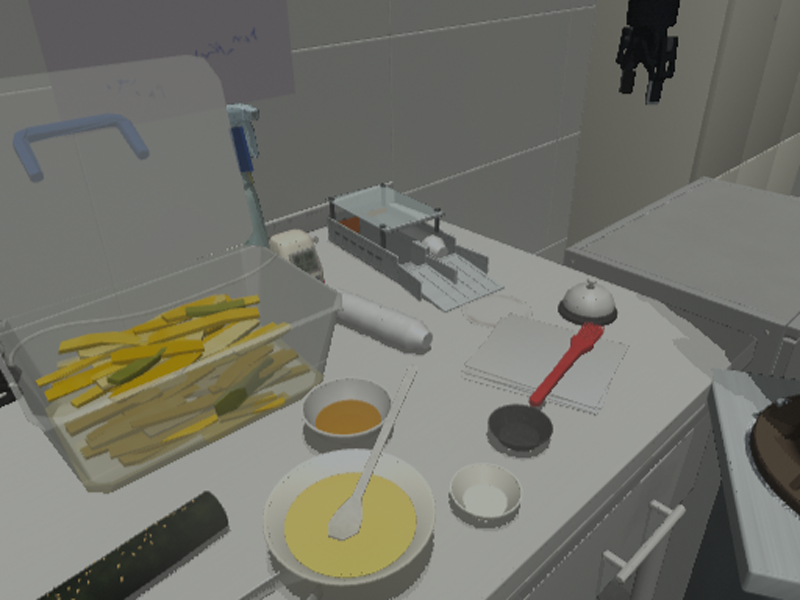

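The top view shows the loose roll from (443,230) to (400,340), at 800-px scale. The rack ramp is around (520,350), with a roll end visible at (580,305). The bowl is at (275,308), the black dish at (297,440) and the timer at (490,170). I'll enlarge the rack to see which lane is empty.

```bash
python3 - <<'E'
from h import *
t=cv2.imread('pics/top0.png')[100:260,230:470]; s=cv2.imread('pics/side0.png')[110:210,200:350]
a=cv2.resize(t,(800,533),interpolation=cv2.INTER_CUBIC)
a=cv2.convertScaleAbs(a,alpha=1.3,beta=-60)
cv2.imwrite('pics/topc.png',a)
cv2.imwrite('pics/sidec.png',cv2.resize(s,(800,533),interpolation=cv2.INTER_CUBIC))
E
```

```text
(no output)
```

View pics/topc.png

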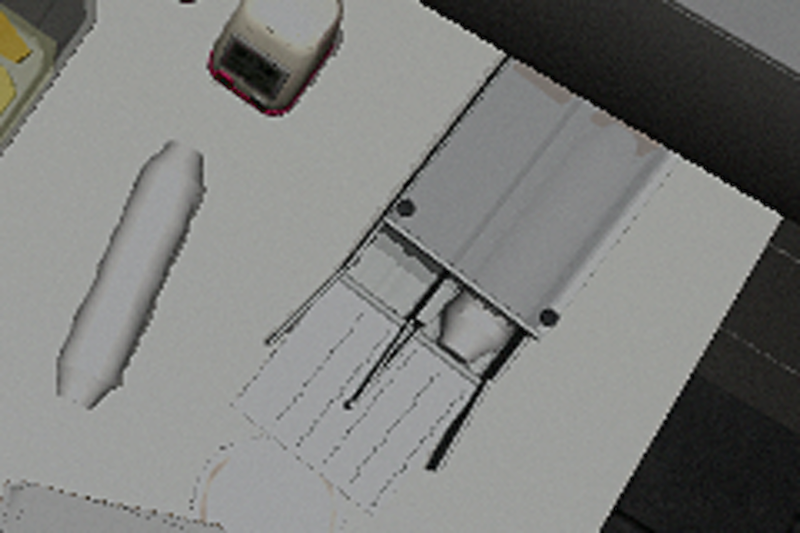

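View pics/sidec.png

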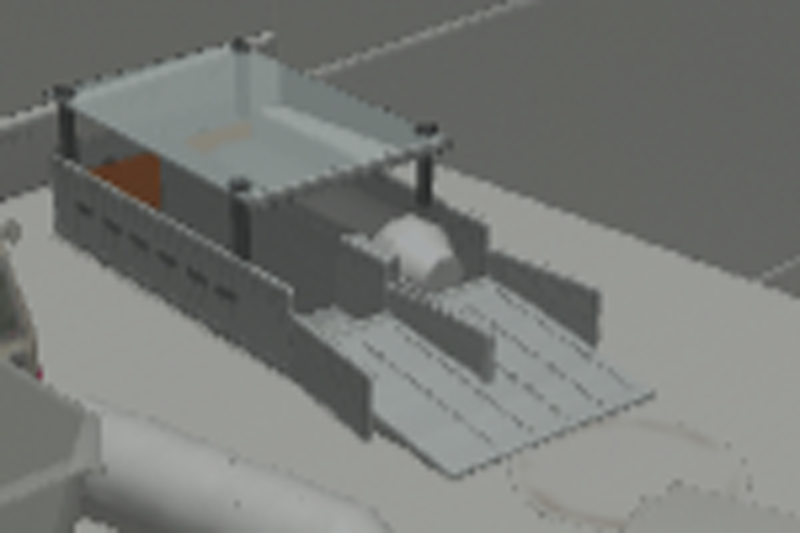

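The crops show that the left lane is empty, and the right one holds a roll at (470,330) in the top crop. The lip runs from (342,275) to (482,380). The ramp foot corners are at (232,405) and (372,513), and the studs at (405,208) and (548,317).

```bash
python3 - <<'E'
from h import *
c=load('top0'); s=load('side0')
T=lambda u,v,z:onz(c,230+(u+.5)*.3-.5,100+(v+.5)*.3-.5,z)
S=lambda u,v,z:onz(s,200+(u+.5)*150/800-.5,110+(v+.5)*100/533-.5,z)
L=dict(footL=T(232,405,2),footR=T(372,513,2),lipL=T(342,275,20),lipR=T(482,380,20),lipM=T(415,325,20),stL=T(405,208,86),stR=T(548,317,86),covL=T(383,222,76),covR=T(538,338,76),
 gL=T(268,343,42),gM=T(348,405,42),gR=T(432,467,42),SfootL=S(455,475,2),SfootR=S(653,393,2),SstL=S(238,185,86),SstR=S(428,130,86), wallL=T(500,60,46),
 bowl=onz(c,275*.64,308*.64,36),dish=onz(c,297*.64,440*.64,19),timer=onz(c,495*.64,155*.64,84))
for k,v in L.items(): print(k,np.round(v,1))
def d(a,b): v=L[b]-L[a]; print(a,b,round(np.linalg.norm(v[:2]),1),round(np.degrees(np.arctan2(v[1],v[0])),1))
for p in [('footL','footR'),('lipL','lipR'),('stL','stR'),('covL','covR'),('gL','gR'),('footL','lipL'),('footR','lipR'),('SfootL','SfootR'),('SstL','SstR')]: d(*p)
# roll: mask by local contrast in the counter: saturation/brightness
im=c['frame']; roi=im[130:235,235:300].astype(int)
for uv in [(176+0,0)]: pass
hsv=cv2.cvtColor(im,cv2.COLOR_RGB2HSV)
print(im[180,262:295].tolist()[::2])
E
```

```text
footL [ 506.8 -201.9    2. ]
footR [ 436.  -299.1    2. ]
lipL [ 597.1 -273.4   20. ]
lipR [ 528.4 -368.7   20. ]
lipM [ 564.3 -323.3   20. ]
stL [ 633.6 -302.4   86. ]
stR [ 566.8 -392.8   86. ]
covL [ 625.8 -290.4   76. ]
covR [ 554.  -389.6   76. ]
gL [ 548.  -221.8   42. ]
gM [ 508.5 -275.2   42. ]
gR [ 469.6 -330.8   42. ]
SfootL [ 506.7 -205.3    2. ]
SfootR [ 435.  -302.3    2. ]
SstL [ 634.9 -301.    86. ]
SstR [ 565.  -390.2   86. ]
wallL [ 741.9 -372.7   46. ]
bowl [551.9  77.2  36. ]
dish [364.4  40.4  19. ]
timer [ 768.6 -227.7   84. ]
footL footR 120.2 -126.1
lipL lipR 117.5 -125.8
stL stR 112.4 -126.5
covL covR 122.4 -125.9
gL gR 134.2 -125.7
footL lipL 115.1 -38.4
footR lipR 115.7 -37.0
SfootL SfootR 120.7 -126.5
SstL SstR 113.4 -128.1
[[156, 157, 154], [166, 164, 162], [167, 169, 170], [166, 168, 169], [167, 168, 169], [166, 167, 168], [164, 163, 162], [153, 153, 152], [133, 134, 132], [104, 106, 103], [172, 173, 171], [167, 168, 165], [168, 169, 166], [167, 167, 165], [167, 167, 165], [167, 169, 165], [165, 166, 164]]
```

```bash
cat >> h.py <<'E'
A=np.radians(-36.5); U=np.array([np.cos(A),np.sin(A)]); W=np.array([np.sin(A),-np.cos(A)]); O=np.array([584.5,-296.7])
def rk(x,y=0): return O+x*U+y*W
def st():
    s=robot.state(); r=R.from_rotvec(s['eef_rot']).as_matrix(); p=np.array(s['tcp_pos'])
    print('t',round(s['time_s'],2),'tcp',p.round(1),'yawx',round(np.degrees(np.arctan2(r[1,0],r[0,0])),1),'F',np.round(s['contact_force'],1),'open',round(s['opening'],3),'grip',round(s['grip_force'],1),'j',np.round(s['joint_positions'],2),'rack',np.round([(p[:2]-O)@U,(p[:2]-O)@W],1))
    return p,r
def goto(x,y,z,yaw):
    "tool-frame shift needed (in units) to target from the present pose; turn in units"
    p,r=st(); d=np.array([x,y,z])-p
    y0=np.degrees(np.arctan2(r[1,0],r[0,0])); dy=-(yaw-y0)
    print('mm tool now',(r.T@d).round(1),'turn units',round(np.radians(dy)/.12,2))
    r2=R.from_euler('z',np.radians(yaw-y0)).as_matrix()@r
    print('units after turning',(r2.T@d/30).round(2),'units before turning',(r.T@d/30).round(2))
E
python3 - <<'E'
from h import *
c=load('top0'); s=load('side0')
T=lambda u,v,z:onz(c,230+(u+.5)*.3-.5,100+(v+.5)*.3-.5,z)
a=T(187,147,20.5);b=T(77,402,20.5);m=(a+b)/2;v=a-b
print(a,b,m,np.linalg.norm(v),np.degrees(np.arctan2(v[1],v[0])))
# check with widths: right edges
for p in [(152,172),(203,188),(65,345),(122,383)]: 
    q=T(*p,20.5)-m; u=v/np.linalg.norm(v); print(p, round(q@u,1), round((u[0]*q[1]-u[1]*q[0]),1))
print('side near end', onz(s,430*.64,338*.64,20.5), proj(s,b), proj(s,m))
# edge profile across the roll, averaged along
g=cv2.cvtColor(c['frame'],cv2.COLOR_RGB2GRAY).astype(np.float32); n=np.array([-u[1],u[0],0])
pr=[]
for k in range(-40,41,2):
    pr.append((k,int(np.mean([g[int(round(y)),int(round(x))] for x,y in (proj(c,m+u*t+n*k) for t in range(-60,61,5))]))))
print(pr)
yaw=np.degrees(np.arctan2(v[1],v[0])); goto(*m[:2],120,yaw)
E
```

```text
[ 682.53315807 -165.81646622   20.5       ] [505.50536688 -95.65480817  20.5       ] [ 594.01926248 -130.73563719   20.5       ] 190.42451814828522 -21.619973740417134
(152, 172) 69.8 15.3
(203, 188) 73.3 -21.2
(65, 345) -63.0 22.9
(122, 383) -71.3 -22.9
side near end [503.11845819 -98.74438623  20.5       ] (np.float64(273.72480916717075), np.float64(216.93492921510017)) (np.float64(238.9157005022532), np.float64(202.8225137531868))
[(-40, 166), (-38, 167), (-36, 166), (-34, 166), (-32, 167), (-30, 166), (-28, 167), (-26, 169), (-24, 160), (-22, 122), (-20, 99), (-18, 114), (-16, 133), (-14, 144), (-12, 151), (-10, 158), (-8, 163), (-6, 167), (-4, 167), (-2, 167), (0, 167), (2, 167), (4, 167), (6, 167), (8, 167), (10, 167), (12, 166), (14, 161), (16, 157), (18, 150), (20, 133), (22, 117), (24, 147), (26, 168), (28, 167), (30, 167), (32, 166), (34, 166), (36, 167), (38, 166), (40, 166)]
t 0.1 tcp [ 267.  -564.6  230.6] yawx 25.3 F [0.7 0.4 0.1] open 0.999 grip 0.0 j [ 1.03  0.44  0.02  1.57 -0.01  1.13 -0.08] rack [-95.9 404.2]
mm tool now [ 481.1 -252.3  110.9] turn units 6.83
units after turning [  4.81 -17.46   3.71] units before turning [16.04 -8.41  3.7 ]
```

Call:
arm_command([
  [[1,-0.53,0],0,1],
  [[1,-0.53,0],0,1],
  [[1,-0.53,0],0,1],
  [[1,-0.53,0],0,1],
  [[1,-0.53,0],0,1],
  [[1,-0.53,0],0,1],
  [[1,-0.53,0],0,1],
  [[1,-0.53,0],0,1],
])

```text
time_s: 1.1
tcp_pos: [430.1, -346.4, 231.0]
eef_rot: [-3.065, -0.688, 0.001]
contact_force: [0.5, 0.3, 0.5]
opening: 1.002
grip_force: 0.0
```

Call:
arm_command([
  [[1,-0.53,0],0,1],
  [[1,-0.53,0],0,1],
  [[1,-0.53,0],0,1],
  [[1,-0.53,0],0,1],
  [[1,-0.52,0],0,1],
  [[1,-0.52,0],0,1],
  [[1,-0.52,0],0,1],
  [[1,-0.52,0],0,1],
])

```text
time_s: 2.1
tcp_pos: [593.2, -130.0, 230.9]
eef_rot: [-3.065, -0.688, 0.001]
contact_force: [1.2, 0.1, -0.6]
opening: 0.996
grip_force: 0.0
```

Call:
arm_command([
  [[0,0,0],0.95,1],
  [[0,0,0],0.98,1],
  [[0,0,0.6],0.98,1],
  [[0,0,0.7],0.98,1],
  [[0,0,0.8],0.98,1],
  [[0,0,0.8],0.98,1],
  [[0,0,0.8],0.98,1],
  [[0,0,0],0,1],
])

```text
time_s: 3.1
tcp_pos: [591.3, -130.5, 118.4]
eef_rot: [3.086, -0.588, -0.007]
contact_force: [-0.7, -0.2, -0.8]
opening: 1.003
grip_force: 0.0
```

```bash
python3 - <<'E'
from h import *
shot('top','top1'); goto(594,-131,2,-21.6)
c=load('top1'); cv2.imwrite('pics/t1.png',cv2.resize(c['frame'][60:300,170:490,::-1],(800,600)))
E
```

```text
t 3.15 tcp [ 592.3 -130.7  119.8] yawx -21.5 F [ 0.4 -0.5  0.7] open 0.994 grip 0.0 j [ 0.11  0.51  0.03  1.75 -0.02  0.88 -1.8 ] rack [ -92.4 -138.1]
mm tool now [  1.9  -0.5 117.8] turn units 0.02
units after turning [ 0.06 -0.02  3.93] units before turning [ 0.06 -0.02  3.93]
```

View pics/t1.png

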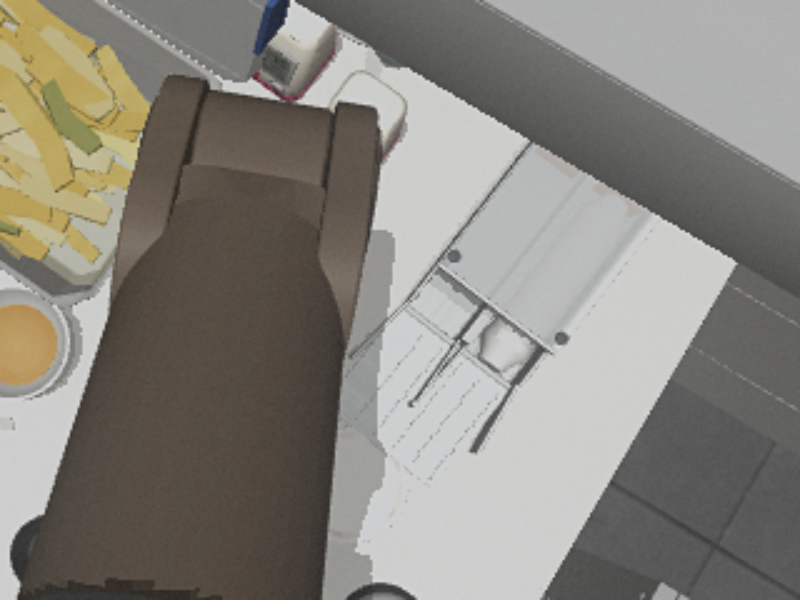

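The arm hides the roll in this view; the rack and timer are untouched. The TCP is over the roll's centre, so I'll descend and grip.

Call:
arm_command([
  [[0.06,-0.02,0.8],0,1],
  [[0,0,0.8],0,1],
  [[0,0,0.8],0,1],
  [[0,0,0.7],0,1],
  [[0,0,0.5],0,1],
  [[0,0,0.28],0,1],
  [[0,0,0],0,1],
  [[0,0,0],0,0],
])

```text
time_s: 4.15
tcp_pos: [595.3, -131.1, 4.6]
eef_rot: [-3.086, 0.59, -0.002]
contact_force: [-0.9, -0.4, -0.9]
opening: 0.817
grip_force: 0.0
```

Call:
arm_command([
  [[0,0,0],0,0],
  [[0,0,0],0,0],
  [[0,0,0],0,0],
  [[0,0,0],0,0],
  [[0,0,0],0,0],
  [[0,0,0],0,0],
])

```text
time_s: 4.9
tcp_pos: [595.3, -131.0, 4.9]
eef_rot: [-3.085, 0.59, -0.002]
contact_force: [-1.4, 1.2, 6.6]
opening: 0.504
grip_force: 60.4
```

Call:
arm_command([
  [[0,0,-0.4],0,0],
  [[0,0,-0.7],0,0],
  [[0,0,-0.8],0,0],
  [[0,0,-0.4],0.6,0],
  [[0,0,0],0.8,0],
  [[0,0,0],0.77,0],
  [[0,0,0],0,0],
])

```text
time_s: 5.78
tcp_pos: [594.7, -130.9, 73.4]
eef_rot: [2.983, -0.985, 0.0]
contact_force: [0.2, 0.3, -2.6]
opening: 0.503
grip_force: 61.8
```

```bash
python3 - <<'E'
from h import *
x,y=rk(-125); goto(x,y,40,-36.5)
E
```

```text
t 5.78 tcp [ 594.7 -130.9   73.4] yawx -36.5 F [ 0.2  0.3 -2.6] open 0.503 grip 61.8 j [ 0.06  0.57  0.09  1.78 -0.07  0.79 -2.01] rack [ -90.4 -139.4]
mm tool now [-34.5 139.4  33.4] turn units -0.0
units after turning [-1.15  4.65  1.11] units before turning [-1.15  4.65  1.11]
```

Call:
arm_command([
  [[-0.6,0.4,0],0,0],
  [[-0.55,0.7,0],0,0],
  [[0,0.8,0],0,0],
  [[0,0.8,0],0,0],
  [[0,0.8,0],0,0],
  [[0,0.7,0],0,0],
  [[0,0.45,0.3],0,0],
  [[0,0,0.4],0,0],
])

```text
time_s: 6.78
tcp_pos: [483.6, -223.4, 51.3]
eef_rot: [2.982, -0.987, 0.0]
contact_force: [0.1, 0.1, -3.2]
opening: 0.501
grip_force: 61.8
```

```bash
python3 - <<'E'
from h import *
x,y=rk(-125); goto(x,y,20,-36.5)
c=shot('side','side2'); d=shot('top','top2')
a=cv2.resize(c['frame'][90:240,180:380,::-1],(533,400)); b=cv2.resize(d['frame'][110:260,240:440,::-1],(533,400))
cv2.imwrite('pics/m2.png',cv2.resize(np.hstack([a,b]),(800,300)))
E
```

```text
t 6.78 tcp [ 483.6 -223.4   51.3] yawx -36.6 F [ 0.1  0.1 -3.2] open 0.501 grip 61.8 j [ 0.27  0.51  0.09  1.99 -0.07  0.64 -1.81] rack [-124.8    1.1]
mm tool now [-0.2 -1.1 31.3] turn units -0.02
units after turning [-0.01 -0.04  1.04] units before turning [-0.01 -0.04  1.04]
```

View pics/m2.png

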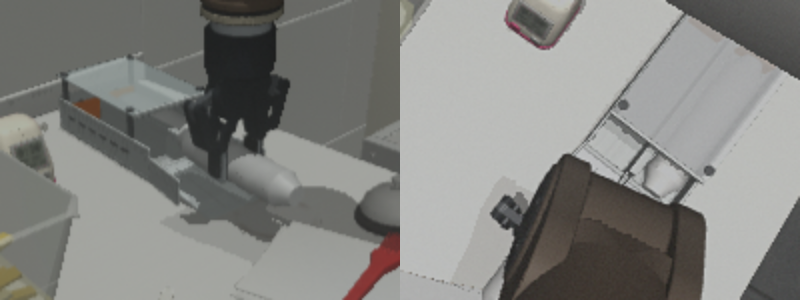

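In the side view the roll hangs in line with the empty lane, nose towards the lip and tail at (285,190).

Call:
arm_command([
  [[0,-0.04,0.4],0,0],
  [[0,0,0.35],0,0],
  [[0,0,0.2],0,0],
  [[0,0,0.12],0,0],
  [[0,0,0.08],0,0],
  [[0,0,0.08],0,0],
  [[0,0,0],0,0],
])

```text
time_s: 7.75
tcp_pos: [484.7, -221.6, 15.2]
eef_rot: [2.983, -0.986, 0.0]
contact_force: [-1.0, 1.4, 0.4]
opening: 0.504
grip_force: 62.0
```

Call:
arm_command([
  [[0,0,0.08],0,0],
  [[0,0,0.08],0,0],
  [[0,0,0.08],0,0],
  [[0,0,0],0,0],
])

```text
time_s: 8.25
tcp_pos: [485.8, -221.7, 12.6]
eef_rot: [-2.982, 0.986, -0.006]
contact_force: [-17.7, 8.6, 67.0]
opening: 0.503
grip_force: 69.8
```

Call:
arm_command([
  [[0,0,-0.12],0,0],
  [[0,0,-0.08],0,0],
  [[0,0,0],0,0.55],
  [[0,0,0],0,0.6],
  [[0,0,0],0,0.65],
  [[0,0,0],0,0.7],
  [[0,0,0],0,0.75],
  [[0,0,0],0,0.8],
])

```text
time_s: 9.25
tcp_pos: [484.7, -221.5, 13.8]
eef_rot: [2.983, -0.986, -0.0]
contact_force: [-0.2, 0.9, -0.9]
opening: 0.799
grip_force: 0.0
```

```bash
python3 - <<'E'
from h import *
st()
c=shot('side','side3'); d=shot('top','top3')
cv2.imwrite('pics/m3.png',cv2.resize(c['frame'][90:240,180:380,::-1],(800,600)))
E
```

```text
t 9.25 tcp [ 484.7 -221.5   13.8] yawx -36.6 F [-0.2  0.9 -0.9] open 0.799 grip 0.0 j [ 0.27  0.57  0.08  2.01 -0.08  0.56 -1.81] rack [-125.   -1.]
```

View pics/m3.png

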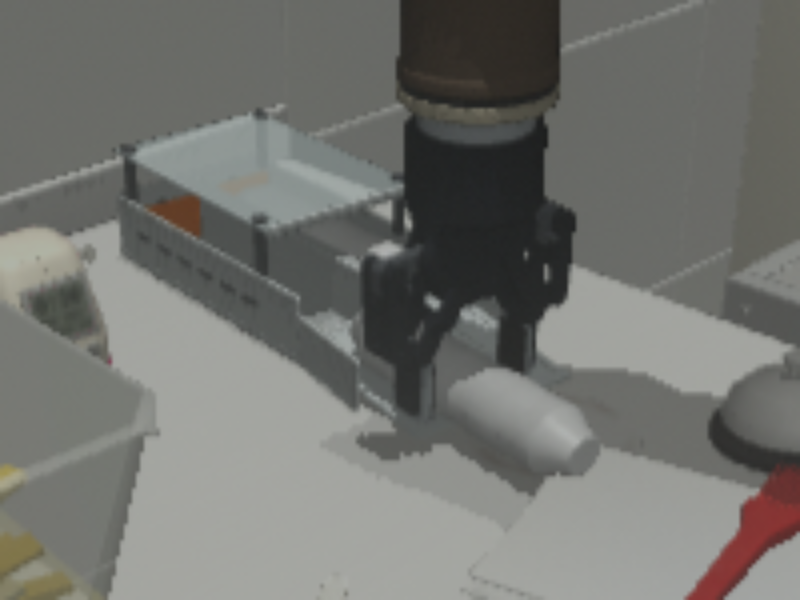

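The roll is released and lies on the ramp in line with the lane, tail at (580,450) close to the napkin at (620,480). Next I'll raise the fingers clear.

Call:
arm_command([
  [[0,0,-0.3],0,0.9],
  [[0,0,-0.6],0,1],
  [[0,0,-0.9],0,1],
  [[-0.3,0,-0.5],0,1],
  [[-0.9,0,0],0,0.6],
  [[-1,0,0],0,0],
  [[-1,0,0],0,0],
  [[-0.9,0,0],0,0],
])

```text
time_s: 10.35
tcp_pos: [384.3, -147.3, 82.9]
eef_rot: [-2.983, 0.985, 0.001]
contact_force: [0.5, -0.3, -0.3]
opening: 0.142
grip_force: 0.0
```

```bash
python3 - <<'E'
from h import *
st()
c=shot('side','side4'); d=shot('top','top4')
x=rk(-256); print(np.array(proj(load('top0'),[*x,10]))/.64)
for f in('SF',): 
    for X in (-220,-125,-30): print(X,(np.array(proj(c,[*rk(X),20]))-[180,80])*4)
cv2.imwrite('pics/m4.png',cv2.resize(c['frame'][80:230,180:380,::-1],(800,600)))
E
```

```text
t 10.35 tcp [ 384.3 -147.3   82.9] yawx -36.6 F [ 0.5 -0.3 -0.3] open 0.142 grip 0.0 j [ 0.17  0.31  0.08  2.25 -0.05  0.59 -1.92] rack [-249.8   -1. ]
[426.18976197 433.26186573]
-220 [582.51495337 506.15635864]
-125 [464.95989965 438.97377897]
-30 [362.80308163 380.5912735 ]
```

View pics/m4.png

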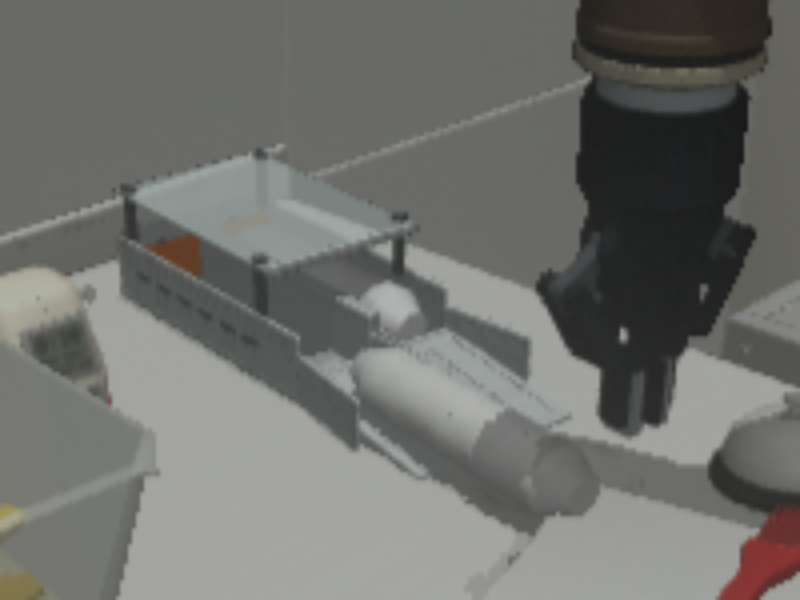

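The roll sits on the ramp between the guides, nose at (362,368) and tail face at (572,482). The tail rides slightly high on the napkin, so I'll push at about 20 mm.

Call:
arm_command([
  [[0,0.04,0.5],0,0],
  [[0,0,0.7],0,0],
  [[0,0,0.6],0,0],
  [[0,0,0.3],0,0],
  [[0,0,0],0,0],
])

```text
time_s: 11.08
tcp_pos: [385.0, -149.2, 19.6]
eef_rot: [2.983, -0.986, -0.001]
contact_force: [0.5, 0.5, 0.3]
opening: 0.001
grip_force: 0.0
```

Call:
arm_command([
  [[0.4,0,0],0,0],
  [[0.4,0,0],0,0],
  [[0.3,0,0],0,0],
  [[0.3,0,0],0,0],
  [[0.3,0,0],0,0],
  [[0.3,0,0],0,0],
  [[0.3,0,0],0,0],
])

```text
time_s: 11.95
tcp_pos: [440.7, -190.5, 19.7]
eef_rot: [-2.983, 0.986, 0.001]
contact_force: [-1.8, 1.8, 1.2]
opening: -0.001
grip_force: 0.9
```

```bash
python3 - <<'E'
from h import *
st()
c=shot('side','side5')
cv2.imwrite('pics/m5.png',cv2.resize(c['frame'][80:230,180:380,::-1],(800,600)))
E
```

```text
t 11.95 tcp [ 440.7 -190.5   19.7] yawx -36.6 F [-1.8  1.8  1.2] open -0.001 grip 0.9 j [ 0.25  0.51  0.06  2.13 -0.07  0.5  -1.85] rack [-178.8    0.2]
```

View pics/m5.png

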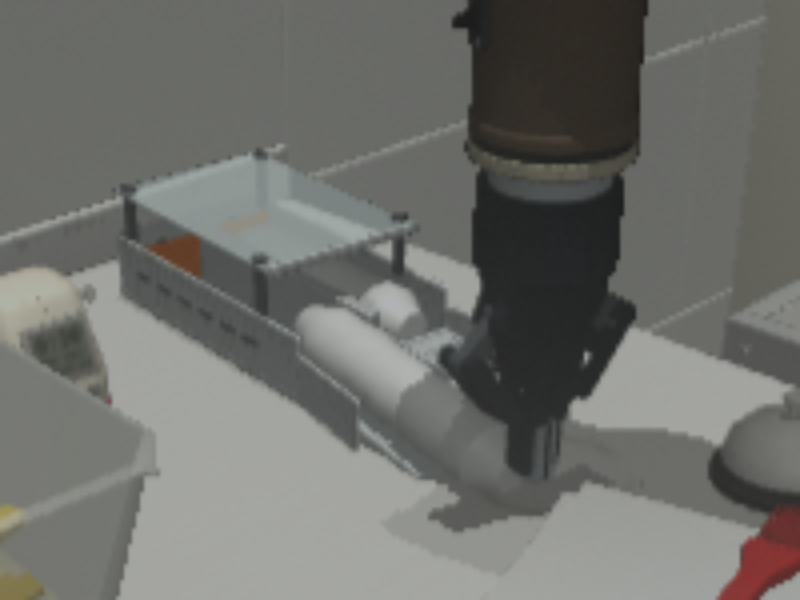

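The roll is moving up with its nose over the lip at (310,325), and the pusher is squarely behind the tail. I'll carry on pushing.

Call:
arm_command([
  [[0.3,0,0],0,0],
  [[0.3,0,0],0,0],
  [[0.3,0,0],0,0],
  [[0.3,0,0],0,0],
  [[0.3,0,0],0,0],
  [[0.3,0,0],0,0],
  [[0.3,0,0],0,0],
  [[0.3,0,0],0,0],
])

```text
time_s: 13.0
tcp_pos: [498.1, -233.0, 19.7]
eef_rot: [-2.983, 0.985, 0.003]
contact_force: [-4.6, 3.6, 3.6]
opening: 0.0
grip_force: 2.8
```

```bash
python3 - <<'E'
from h import *
st()
c=shot('side','side6')
cv2.imwrite('pics/m6.png',cv2.resize(c['frame'][80:230,180:380,::-1],(800,600)))
E
```

```text
t 13.0 tcp [ 498.1 -233.    19.7] yawx -36.6 F [-4.6  3.6  3.6] open 0.0 grip 2.8 j [ 0.29  0.58  0.07  1.96 -0.07  0.6  -1.81] rack [-107.4    0.2]
```

View pics/m6.png

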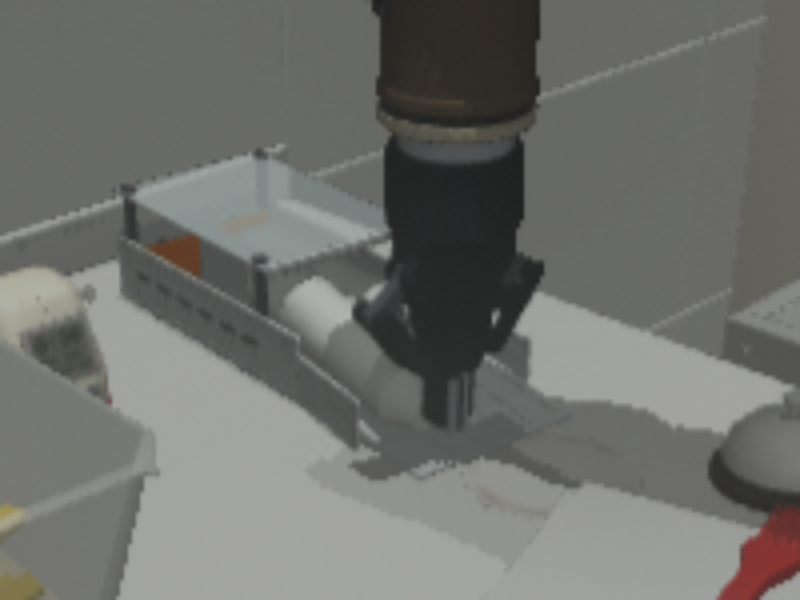

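The roll is deep in the lane, with the pusher at rack x=-107 on line and about 6 N of force. From here I go by numbers.

Call:
arm_command([
  [[0.3,0,0],0,0],
  [[0.3,0,-0.02],0,0],
  [[0.3,0,-0.02],0,0],
  [[0.3,0,-0.02],0,0],
  [[0.3,0,-0.02],0,0],
  [[0.3,0,-0.03],0,0],
  [[0.3,0,-0.03],0,0],
  [[0.2,0,-0.02],0,0],
])

```text
time_s: 14.05
tcp_pos: [533.2, -257.8, 21.4]
eef_rot: [-2.972, 0.975, 0.075]
contact_force: [-72.3, 55.2, 72.7]
opening: -0.002
grip_force: 47.7
```

```bash
python3 -c "
from h import *
st()"
```

```text
t 14.05 tcp [ 533.2 -257.8   21.4] yawx -36.3 F [-72.3  55.2  72.7] open -0.002 grip 47.7 j [ 0.32  0.65  0.07  1.81 -0.07  0.74 -1.77] rack [-64.4  -0.7]
```

That's a jam: the roll is probably nose-up under the cover, held down at the tail by the pusher. I'll back off at once and let it tip.

Call:
arm_command([
  [[-0.8,0,0],0,0],
  [[-0.6,0,0],0,0],
  [[0,0,0],0,0],
  [[0,0,0],0,0],
])

```text
time_s: 14.55
tcp_pos: [521.4, -250.2, 24.9]
eef_rot: [2.982, -0.986, 0.003]
contact_force: [0.8, -0.8, 0.5]
opening: 0.0
grip_force: 0.0
```

```bash
python3 - <<'E'
from h import *
st()
for n in('side','top'): shot(n,n+'7')
c=load('side7');o=load('side0')
# numeric look: tail outline in side view along lane line, profile at heights
f=c['frame'].mean(2); f0=o['frame'].mean(2)
for z in (10,20,30,40,50,60):
    print(z,[int(f[int(round(v)),int(round(u))]) for u,v in (proj(c,[*rk(X),z]) for X in range(-110,41,6))])
E
```

```text
t 14.55 tcp [ 521.4 -250.2   24.9] yawx -36.6 F [ 0.8 -0.8  0.5] open 0.0 grip 0.0 j [ 0.31  0.6   0.07  1.89 -0.07  0.65 -1.79] rack [-78.4   0.2]
10 [143, 134, 91, 87, 84, 86, 85, 86, 85, 87, 88, 88, 87, 87, 87, 87, 88, 106, 94, 117, 112, 97, 127, 112, 96, 91]
20 [89, 87, 86, 87, 87, 87, 86, 85, 87, 87, 86, 86, 86, 87, 85, 81, 86, 94, 97, 98, 89, 89, 90, 92, 94, 97]
30 [85, 84, 84, 82, 83, 77, 47, 46, 46, 74, 87, 88, 97, 100, 98, 98, 100, 102, 106, 106, 106, 100, 102, 103, 103, 107]
40 [80, 92, 79, 60, 60, 76, 46, 45, 45, 84, 100, 99, 99, 99, 102, 103, 104, 107, 116, 112, 110, 108, 109, 111, 112, 154]
50 [94, 91, 49, 60, 60, 75, 44, 43, 44, 65, 64, 76, 51, 94, 80, 102, 108, 121, 110, 109, 111, 112, 128, 129, 165, 162]
60 [88, 91, 53, 50, 69, 54, 44, 43, 44, 43, 43, 43, 44, 42, 43, 41, 43, 67, 67, 102, 102, 162, 149, 79, 77, 77]
```

Call:
arm_command([
  [[-1,0,0],0,0],
  [[-1,0,0],0,0],
  [[-1,0,0],0,0],
  [[-1,0,0],0,0],
  [[0,0,0],0,0],
])

```text
time_s: 15.28
tcp_pos: [422.4, -177.0, 24.5]
eef_rot: [-2.983, 0.985, 0.003]
contact_force: [-0.4, 0.8, 0.3]
opening: 0.003
grip_force: 0.0
```

```bash
python3 - <<'E'
from h import *
st()
c=shot('side','side8'); shot('top','top8')
f=c['frame'].mean(2)
print('X',list(range(-80,41,5)))
for z in range(75,9,-5):
    print(z,[int(f[int(round(v)),int(round(u))]) for u,v in (proj(c,[*rk(X),z]) for X in range(-80,41,5))])
E
```

```text
t 15.28 tcp [ 422.4 -177.    24.5] yawx -36.5 F [-0.4  0.8  0.3] open 0.003 grip 0.0 j [ 0.23  0.47  0.06  2.18 -0.06  0.49 -1.86] rack [-2.015e+02  2.000e-01]
X [-80, -75, -70, -65, -60, -55, -50, -45, -40, -35, -30, -25, -20, -15, -10, -5, 0, 5, 10, 15, 20, 25, 30, 35, 40]
75 [109, 108, 121, 158, 171, 169, 164, 167, 157, 146, 149, 88, 133, 104, 98, 88, 96, 100, 97, 96, 88, 95, 97, 93, 86]
70 [151, 109, 109, 111, 147, 150, 143, 149, 130, 158, 149, 148, 155, 148, 137, 128, 80, 81, 80, 82, 82, 81, 82, 80, 79]
65 [157, 139, 109, 109, 111, 120, 130, 127, 142, 146, 159, 140, 117, 132, 117, 102, 96, 83, 83, 82, 82, 82, 81, 80, 82]
60 [133, 157, 138, 142, 110, 100, 132, 114, 163, 165, 171, 174, 172, 171, 166, 166, 168, 161, 152, 159, 152, 81, 82, 81, 81]
55 [87, 102, 103, 94, 95, 113, 120, 128, 164, 173, 173, 177, 178, 176, 176, 167, 169, 170, 169, 167, 168, 167, 167, 155, 88]
50 [89, 89, 89, 88, 90, 112, 119, 119, 121, 158, 178, 177, 178, 177, 178, 170, 165, 164, 168, 169, 168, 167, 168, 168, 164]
45 [88, 88, 88, 88, 88, 101, 121, 120, 120, 119, 157, 174, 171, 174, 176, 171, 164, 162, 161
[... 187 characters left out ...]
56, 128, 128, 121, 120, 122, 131, 143, 139, 147, 150, 147, 150, 148, 143, 144, 149, 148, 151, 153]
30 [128, 155, 158, 151, 159, 157, 152, 158, 116, 121, 122, 101, 112, 124, 121, 134, 139, 135, 137, 137, 130, 133, 140, 138, 143]
25 [161, 161, 162, 161, 160, 159, 158, 89, 89, 96, 101, 89, 96, 100, 100, 109, 117, 127, 117, 116, 120, 113, 117, 116, 151]
20 [161, 162, 162, 162, 162, 160, 93, 89, 89, 90, 91, 86, 85, 90, 96, 98, 102, 103, 95, 98, 102, 95, 102, 107, 100]
15 [161, 160, 161, 161, 160, 125, 128, 89, 89, 89, 88, 90, 88, 90, 88, 93, 91, 93, 88, 85, 89, 91, 112, 100, 101]
10 [156, 134, 158, 140, 156, 153, 162, 159, 135, 90, 91, 91, 90, 94, 92, 91, 84, 130, 115, 100, 143, 116, 126, 99, 95]
```

The roll has now tipped nose-down over the lip: tail face centre about rack x=-48, z=47. I'll re-approach at z≈30 and descend slightly while pushing.

Call:
arm_command([
  [[0.7,0,-0.1],0,0],
  [[0.9,0,-0.1],0,0],
  [[0.9,0,0],0,0],
  [[0.8,0,0],0,0],
  [[0.6,0,0],0,0],
  [[0.3,0,0],0,0],
  [[0.2,0,0],0,0],
  [[0.2,0,0],0,0],
])

```text
time_s: 16.38
tcp_pos: [534.5, -260.0, 30.5]
eef_rot: [-2.983, 0.986, 0.001]
contact_force: [-1.0, 0.2, -1.2]
opening: 0.002
grip_force: 0.0
```

```bash
python3 -c "
from h import *
st()"
```

```text
t 16.38 tcp [ 534.5 -260.    30.5] yawx -36.6 F [-1.   0.2 -1.2] open 0.002 grip 0.0 j [ 0.31  0.62  0.07  1.85 -0.07  0.68 -1.79] rack [-62.    0.2]
```

Call:
arm_command([
  [[0.2,0,0.02],0,0],
  [[0.2,0,0.02],0,0],
  [[0.2,0,0.02],0,0],
  [[0.2,0,0.02],0,0],
])

```text
time_s: 16.88
tcp_pos: [554.0, -274.5, 28.1]
eef_rot: [2.983, -0.986, -0.0]
contact_force: [0.2, 1.0, -0.5]
opening: 0.001
grip_force: 0.4
```

Call:
arm_command([
  [[0.2,0,0.02],0,0],
  [[0.2,0,0.02],0,0],
  [[0.2,0,0.02],0,0],
])

```text
time_s: 17.25
tcp_pos: [568.8, -285.3, 26.4]
eef_rot: [2.983, -0.986, 0.0]
contact_force: [-0.1, 0.6, -0.9]
opening: -0.0
grip_force: 0.4
```

```bash
python3 - <<'E'
from h import *
st()
c=shot('side','side9'); shot('top','top9')
f=c['frame'].mean(2)
print('X',list(range(-50,41,5)))
for z in range(75,14,-5):
    print(z,[int(f[int(round(v)),int(round(u))]) for u,v in (proj(c,[*rk(X),z]) for X in range(-50,41,5))])
E
```

```text
t 17.25 tcp [ 568.8 -285.3   26.4] yawx -36.6 F [-0.1  0.6 -0.9] open -0.0 grip 0.4 j [ 0.33  0.67  0.08  1.74 -0.07  0.73 -1.77] rack [-19.4   0.2]
X [-50, -45, -40, -35, -30, -25, -20, -15, -10, -5, 0, 5, 10, 15, 20, 25, 30, 35, 40]
75 [117, 109, 41, 40, 40, 40, 40, 40, 39, 40, 41, 40, 41, 65, 42, 42, 41, 42, 42]
70 [109, 109, 55, 70, 41, 40, 41, 41, 40, 42, 40, 42, 43, 44, 43, 42, 42, 43, 41]
65 [104, 102, 59, 78, 46, 42, 43, 42, 40, 42, 43, 42, 41, 42, 43, 42, 43, 42, 42]
60 [85, 84, 59, 79, 43, 77, 52, 40, 41, 43, 44, 44, 42, 43, 43, 43, 43, 41, 40]
55 [81, 80, 61, 79, 43, 78, 64, 42, 43, 41, 44, 44, 42, 43, 48, 42, 42, 43, 42]
50 [80, 79, 60, 79, 43, 78, 65, 42, 43, 43, 44, 67, 89, 75, 99, 83, 69, 84, 84]
45 [79, 79, 67, 80, 44, 79, 65, 44, 42, 43, 44, 68, 98, 99, 100, 103, 96, 91, 91]
40 [82, 82, 78, 80, 50, 79, 65, 44, 44, 43, 44, 69, 100, 102, 103, 103, 104, 97, 92]
35 [83, 84, 84, 80, 51, 79, 66, 45, 44, 44, 45, 68, 103, 102, 104, 104, 104, 104, 98]
30 [84, 86, 86, 82, 82, 79, 67, 44, 45, 44, 46, 68, 99, 103, 103, 104, 104, 102, 104]
25 [86, 86, 86, 86, 86, 84, 81, 72, 74, 63, 77, 93, 98, 100, 102, 102, 103, 93, 99]
20 [131, 86, 85, 86, 86, 85, 83, 85, 85, 87, 94, 99, 99, 97, 98, 97, 100, 101, 86]
15 [120, 119, 88, 132, 84, 86, 86, 87, 87, 87, 88, 89, 88, 82, 91, 94, 87, 91, 88]
```

Call:
arm_command([
  [[0.15,0,0.02],0,0],
  [[0.15,0,0.02],0,0],
  [[0.12,0,0.01],0,0],
  [[0,0,0],0,0],
])

```text
time_s: 17.85
tcp_pos: [577.8, -292.2, 24.4]
eef_rot: [-2.983, 0.986, 0.003]
contact_force: [-3.7, 1.3, -0.9]
opening: -0.0
grip_force: 2.3
```

```bash
python3 -c "
from h import *
st()"
```

```text
t 17.85 tcp [ 577.8 -292.2   24.4] yawx -36.6 F [-3.7  1.3 -0.9] open -0.0 grip 2.3 j [ 0.34  0.69  0.08  1.71 -0.07  0.75 -1.76] rack [-8.   0.4]
```

Call:
arm_command([
  [[0.12,0,0],0,0],
  [[0.1,0,0],0,0],
  [[0,0,0],0,0],
])

```text
time_s: 18.23
tcp_pos: [582.4, -295.7, 24.2]
eef_rot: [-2.982, 0.985, 0.005]
contact_force: [-6.0, 4.0, -0.1]
opening: 0.003
grip_force: 3.4
```

```bash
python3 -c "
from h import *
st()"
```

```text
t 18.23 tcp [ 582.4 -295.7   24.2] yawx -36.6 F [-6.   4.  -0.1] open 0.003 grip 3.4 j [ 0.34  0.7   0.08  1.69 -0.07  0.76 -1.76] rack [-2.3  0.4]
```

Call:
arm_command([
  [[0.02,0,0.04],0,0],
  [[0,0,0.04],0,0],
  [[0,0,0.02],0,0],
  [[0,0,0],0,0],
])

```text
time_s: 18.73
tcp_pos: [582.4, -295.6, 21.1]
eef_rot: [-2.982, 0.985, 0.006]
contact_force: [-7.0, 4.9, -0.3]
opening: -0.002
grip_force: 4.2
```

```bash
python3 - <<'E'
from h import *
st()
c=shot('side','side10'); shot('top','top10')
f=c['frame'].mean(2)
print('X',list(range(-5,51,5)))
for z in range(60,14,-3):
    print(z,[int(f[int(round(v)),int(round(u))]) for u,v in (proj(c,[*rk(X),z]) for X in range(-5,51,5))])
E
```

```text
t 18.73 tcp [ 582.4 -295.6   21.1] yawx -36.6 F [-7.   4.9 -0.3] open -0.002 grip 4.2 j [ 0.34  0.7   0.08  1.69 -0.07  0.76 -1.76] rack [-2.3  0.4]
X [-5, 0, 5, 10, 15, 20, 25, 30, 35, 40, 45, 50]
60 [43, 42, 42, 41, 42, 43, 43, 43, 42, 43, 44, 43]
57 [43, 44, 41, 43, 43, 44, 43, 42, 44, 42, 43, 43]
54 [68, 43, 43, 41, 44, 45, 43, 42, 42, 43, 44, 42]
51 [74, 44, 42, 42, 42, 43, 44, 44, 43, 43, 43, 42]
48 [74, 43, 43, 44, 43, 44, 64, 44, 43, 49, 42, 70]
45 [73, 44, 43, 43, 43, 53, 92, 90, 76, 89, 69, 89]
42 [74, 45, 44, 44, 43, 65, 98, 100, 101, 101, 88, 92]
39 [74, 46, 43, 44, 44, 69, 100, 100, 102, 101, 100, 97]
36 [74, 46, 44, 45, 45, 70, 102, 102, 103, 103, 104, 103]
33 [75, 46, 44, 44, 44, 71, 103, 103, 104, 104, 105, 105]
30 [81, 46, 45, 44, 45, 46, 104, 104, 104, 104, 104, 106]
27 [81, 46, 46, 45, 45, 46, 102, 103, 94, 98, 105, 99]
24 [81, 71, 46, 45, 46, 47, 99, 103, 101, 99, 81, 89]
21 [81, 76, 64, 49, 67, 54, 99, 102, 102, 86, 77, 75]
18 [86, 87, 76, 76, 90, 90, 99, 98, 100, 87, 77, 76]
15 [87, 88, 86, 79, 89, 99, 98, 87, 91, 88, 77, 78]
```

Call:
arm_command([
  [[-0.1,0,0],0,0],
  [[-0.1,0,0],0,0],
  [[-0.1,0,0],0,0],
  [[-0.15,0,0],0,0],
  [[-0.3,0,0],0,0],
  [[-0.8,0,-0.1],0,0],
  [[-1,0,-0.2],0,0],
  [[-1,0,0],0,0],
])

```text
time_s: 19.82
tcp_pos: [498.9, -233.3, 31.8]
eef_rot: [2.983, -0.986, 0.005]
contact_force: [0.9, 0.0, 0.4]
opening: -0.003
grip_force: 0.0
```

Call:
arm_command([
  [[-1,0,-0.2],0,0],
  [[-1,0,-0.4],0,0],
  [[-1,0,-0.6],0,0],
  [[-0.5,0,-0.8],0,0],
  [[0,0,-0.8],0,0],
  [[0,0,0],0,0],
])

```text
time_s: 20.58
tcp_pos: [415.9, -171.3, 116.8]
eef_rot: [-2.983, 0.985, -0.009]
contact_force: [-0.2, -0.9, 0.0]
opening: 0.001
grip_force: 0.0
```

```bash
python3 - <<'E'
from h import *
st()
c=shot('side','side11'); d=shot('top','top11')
for c,n in((c,'side'),(d,'top')):
  f=c['frame'].mean(2); print(n,'X',list(range(-15,41,3)))
  for z in (range(60,14,-3) if n=='side' else [26]):
    print(z,[int(f[int(round(v)),int(round(u))]) for u,v in (proj(c,[*rk(X),z]) for X in range(-15,41,3))])
# filled lane reference in top view (at +64), at the same heights
f=d['frame'].mean(2)
for y in (-9,-4,0,4,9): 
  for Y in (0,64): print(y,Y,[int(f[int(round(v)),int(round(u))]) for u,v in (proj(d,[*rk(X,y+Y),26]) for X in range(-15,33,3))])
E
```

```text
t 20.57 tcp [ 415.9 -171.3  116.8] yawx -36.6 F [-0.2 -0.9  0. ] open 0.001 grip 0.0 j [ 0.2   0.3   0.09  2.13 -0.04  0.71 -1.9 ] rack [-210.1   -0.5]
side X [-15, -12, -9, -6, -3, 0, 3, 6, 9, 12, 15, 18, 21, 24, 27, 30, 33, 36, 39]
60 [84, 81, 84, 83, 82, 80, 79, 79, 79, 79, 79, 79, 79, 79, 79, 79, 79, 79, 80]
57 [83, 80, 84, 84, 83, 84, 80, 80, 95, 80, 80, 80, 80, 80, 80, 80, 79, 79, 78]
54 [85, 82, 84, 84, 84, 105, 109, 109, 148, 126, 126, 80, 101, 132, 80, 83, 85, 80, 83]
51 [84, 84, 85, 85, 95, 135, 105, 145, 162, 159, 159, 168, 154, 162, 132, 136, 138, 85, 89]
48 [83, 85, 87, 87, 109, 150, 150, 156, 165, 166, 166, 172, 171, 170, 162, 163, 164, 138, 92]
45 [83, 86, 99, 99, 138, 157, 157, 162, 169, 169, 169, 173, 173, 174, 170, 171, 168, 164, 142]
42 [84, 95, 120, 120, 132, 165, 165, 166, 172, 174, 173, 174, 174, 174, 175, 174, 170, 168, 163]
39 [84, 98, 114, 114, 114, 139, 139, 170, 174, 175, 174, 174, 174, 174, 175, 175, 174, 170, 165]
36 [85, 103, 110, 110, 110, 115, 115, 153, 175, 175, 175, 175, 175, 175, 175, 175, 175, 175, 171]
33 [85, 100, 111, 110, 110, 110, 110, 110, 13
[... 970 characters left out ...]
62, 163, 179, 174, 175]
-4 0 [178, 179, 179, 172, 105, 84, 140, 180, 177, 178, 181, 177, 179, 178, 177, 178]
-4 64 [179, 178, 135, 177, 78, 107, 179, 174, 178, 175, 173, 175, 176, 176, 179, 177]
0 0 [179, 180, 131, 158, 128, 83, 182, 177, 177, 177, 177, 177, 180, 162, 177, 179]
0 64 [179, 179, 134, 182, 70, 137, 180, 178, 179, 179, 177, 178, 177, 177, 178, 177]
4 0 [177, 179, 151, 184, 79, 82, 175, 172, 173, 174, 177, 175, 177, 179, 177, 177]
4 64 [177, 179, 146, 164, 80, 113, 182, 178, 178, 178, 176, 178, 179, 177, 177, 178]
9 0 [178, 182, 139, 167, 134, 96, 136, 155, 157, 165, 164, 164, 168, 172, 176, 177]
9 64 [178, 179, 144, 166, 149, 76, 164, 161, 173, 174, 173, 172, 173, 177, 176, 177]
```

The tail face spans up to z≈37.5 at rack x=0, behind the lip and matching the neighbouring seated roll, and nothing is touching it. Handing in.

```bash
python3 -c "
from rig import robot
print(robot.job_done())"
```

```text
the job is handed in; nothing more can be done
None
```

The foil roll is in the empty lane with its tail down behind the lip, by pixel readings only (no pictures left), and the job is handed in at about 20.6 s; on the way it jammed once under the cover, the wrist force reaching about 117 N against the 120 N limit, and I backed off and re-pushed; the bowl, dish and timers were never approached, though I did not re-measure them at the end.

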